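# Crank down the test console's stabiliser leg

### The job

Put the yellow foot plate flat on the bench with its dish centred under the foot of the blue console's stabiliser jack, and let go of it. Then crank the red knob clockwise until the foot stands in the dish and bears firmly on it: stop when the crank load has clearly risen, at about 130 N on the foot, and never force it past 250 N. Let go of the crank and leave everything else on the bench alone.

Things in the scene. Friction and masses are not known exactly. Their poses are not given: they have to be found in the camera images.
- console: blue test console, fixed, 190 deep, 320 wide, 192 high; the jack is mounted on its front. Origin on the bench right under the jack's vertical axis; x points from the jack into the console (its front face is at x = +50 mm), z up
- jack: stabiliser jack of the console, same origin and axes as console; includes crank, leg and foot. Steel tube 46 across from z = 75, grey gear head above it. Foot: flat round rubber disc 44 across, on the axis, underside 34 to 48 mm above the bench at the start (the leg's setting differs each time and is not reported); a crank turn lowers it 16 mm
- jack_head (a point): top of the gear head on the axis, 235 mm above the bench. The gear has constant friction: about 4 N of push along the knob's circle when running free. Load on the foot adds some 4.2 N at the knob per 100 N on the foot. After touching, it gains roughly 100 N per 0.8 rad of crank. Let go, the gear holds by its friction; if loaded more than about 95 N it runs back to that.
- jack_ground (a point): point on the bench right under the jack's axis (z = 0): where the dish of the foot plate belongs
- crank_knob (a point): middle of the red crank knob: upright cylinder 24 across, 44 high, free to spin on its pin, 60 mm from the jack's axis, 273 mm above the bench (knob from 251 to 295); the crank arm just below is 18 wide, top at 249. It goes round the jack's axis in a level circle; as it spins freely, a gripper holding it need not turn
- crank (a joint): turn of the crank, rad, 0 at the start, grows clockwise seen from above = foot goes down 2.55 mm per rad; at 0 the knob points from the axis away from the console (-x of jack). Has 4 turns. With the hand stopped on the knob, friction may push up to 4 N either way: compare like readings
- plate: loose yellow foot plate, 350 g: a square block 84 x 84 x 16 with a round dish (56 across, 6 deep) in its top, and a flat neck 30 wide and 10 high running to -x, with an upright black grip at its end. Origin: underside, under the centre of the dish; x points from the grip to the dish, z up
- plate_dish (a point): centre of the dish's floor, 10 mm above the plate's underside
- plate_grip (a point): point in the upright black grip of the plate, 140 mm from the dish centre (to -x of the plate), 40 mm above its underside; the grip is 34 long (x), 14 thick (y, take it across this) and reaches 58 mm above the underside
- regulator: bystander: black lung-demand valve, stepped disc 72 across, 52 high; it or the foot plate may lie on either side; origin: centre of its underside
- bottle: bystander: clear bottle with red cap, 60 across, 170 high; origin: centre of its underside
- mug: bystander: white mug, 80 across, 90 high; origin: centre of its underside
- wrench: bystander: steel spanner 150 long lying flat
- screwdriver: bystander: screwdriver with yellow handle, 160 long, lying
- gauge: bystander: round pressure gauge, 64 across, 30 high, lying face up; origin: centre of its underside
- canister: bystander: green filter canister, 100 across, 90 high; origin: centre of its underside
Not all that is in view belongs to the job. Of the things that look like the plate, the middle-sized one is meant.

How it is judged:
On the way, in this order (a step that is already met when the one before it is completed fails the run):
1. the foot plate lies flat with its dish under the foot, let go, the foot not yet loaded (horizontal distance between plate_dish and jack_ground below 0.008 m and height (world z) of plate below 0.004 m and angle between plate's own z axis and vertical below 0.05 rad and contact force between each of the arm, the fingers and plate below 0.1 N and contact force between jack and plate below 1 N), for 0.2 s.
2. the foot bears on the plate with at least 50 N (horizontal distance between plate_dish and jack_ground below 0.008 m and height (world z) of plate below 0.004 m and angle between plate's own z axis and vertical below 0.05 rad and contact force between jack and plate above 50 N), for 0.3 s.
At the end, for the whole second after the job is handed in: the foot plate lies flat on the bench, dish centre within 8 mm of the jack's axis, the foot standing in it with 50 to 250 N after the crank has been let go, everything at rest (all of step 2 and contact force between jack and plate below 250 N and linear speed of plate below 0.01 m/s and velocity of joint crank between -0.1 and 0.1 rad/s); the robot touches nothing.
It fails at once if the foot is forced down with more than 250 N (contact force between jack and plate above 250 N).
It fails at once if another thing on the bench is moved by more than 30 mm (distance of any of regulator, bottle, mug, wrench, screwdriver, gauge, canister from where it was at the start of the episode above 0.03 m).
It fails at once if an upright thing on the bench is tipped (angle between any of regulator, bottle, mug, gauge, canister's own z axis and vertical above 0.4 rad).
It also fails if it takes over 69 s, if anything falls off the work surface, if the arm or the gripper's body presses on something with over 40 N, if the wrist force passes 120 N, or if a joint passes its speed limit or range.

### The arm

A 7-joint arm with a two-finger parallel gripper is mounted at the origin on the work surface. World frame = base frame: x ahead of the robot, y to its left, z up, the work surface at z = 0. Lengths are in m, angles in rad, forces in N, time in s.
With the tool pointing down it reaches from about 0.35 to 0.9 m from the base axis. Payload 7.2 kg.
Tool frame: the origin (TCP) lies at the very end of the fingers, on their centre line; the grasp point (between the pads) lies 19 mm behind it; z points along the fingers, y is the line along which they close (so a half turn about z gives the same grasp; the last joint's range is limited). The gripper opens to 85 mm and grips with 20 to 120 N. Pads are 22 mm wide; open, the fingers measure 114 mm over their backs; the gripper's body (76 mm by 85 mm) begins 54 mm behind the grasp point. The pads swing forward as they close: fully open they stand 13 mm farther back than shut.
Start: joints at [-1.362, 0.411, -0.013, 1.596, 0.006, 1.134, -0.082], TCP at [0.171, 0.601, 0.231] pointing down, gripper open.
Joint ranges: [-2.95, 2.95], [-0.29, 1.99], [-1.47, 1.44], [0.14, 2.54], [-1.03, 4.17], [0.13, 1.85], [-2.86, 2.86]. Speed limits (rad/s): [2.39, 2.39, 3.01, 3.01, 3.14, 3.14, 3.14].

### API

Orientations are given as a rotation vector (axis times angle).
In Python, from station import env, status, vision, spotter gives the robot as it stands. Calls block until the motion is done:
- env.move_ptp(position, orientation): joint-space move of the TCP to a pose.
- env.line_to(position, rot=None, feed=0.15, contact_N=None): straight line of the TCP; rot=None keeps the orientation; feed is the mean speed in m/s. With contact_N (N) it stops when the force on the tool has changed by that much, and returns True; else False.
- env.move_joints(angles): joint-space move.
- env.move_gripper(opening): opening from 0.0 (shut) to 1.0 (fully open); the grip force is fixed at half the most; returns when the fingers have stopped.
- env.wait(seconds).
- env.ik(position, orientation): joint angles nearest the present ones, or None.
- status.read_state(): the state.
- vision.camera(name): name is "scene" or "top" or "wrist"; returns (picture, depth): 400x640x3 uint8, red, green, blue; 400x640 float32, m along the optical axis (not along the pixel's ray), 0 where there is no reading.
- vision.camera_params(name): a dict with "mtx" (3x3 intrinsics, pixels), "origin" and "orientation" of the camera in the world. Camera axes: x right, y up, looking along -z (the intrinsics and any distortion apply to the point x, -y, -z); pixel columns grow to the right and rows downward; lengths in m; the calibration is good to about 2 mm. A picture is of the moment at which its call begins: read the wrist's pose just before it. camera_params takes no time and is no camera call; for the wrist camera it gives the pose at the moment of the call.
A pose or a line that the arm cannot do raises env.Unreachable and nothing moves.
- env.sign_off(): hands the job in; it is judged then, once.
Trained networks look in the newest picture that a camera, given by its name, has taken for a name from the list of things; names that differ only in an ending like _2 or _b are one class to them, and where a whole thing is asked for, a point or a joint stands for the part that bears it (a point fixed in the world has none). Each returns a list of dicts, best first, with "conf" (0 to 1); they miss things now and then, are a little off and sometimes report something else, mostly with a low value. They report only what shows in the picture. A call takes as long as a camera call. They do not tell look-alikes from the thing itself.
- spotter.trace(camera, name): "region" (400x640 bool, what is visible of it) and "uv" ([column, row] in pixels, amid what is visible of it).
The state is a dict: "clock": time; "q": joint angles; "qvel": joint speeds; "tau": joint torques, N m; "position": TCP position; "tcp_rot": TCP orientation; "wrist_force": force on the tool from outside, world axes, zero at the start; "wrist_torque": the same for the moment, N m; "finger_gap": opening from 0.0 (shut) to 1.0 (fully open); "grip_force": force on a finger pad.
Only numpy, scipy, OpenCV 4.12 (cv2) and the standard library are available. Lean on these libraries where they do the work, as an engineer would, in place of code of your own. Each camera call takes 0.05 s, during which the arm holds its last target. There are 200 camera calls.

## Working session

There is one attempt and no reset: what is moved stays moved. The work goes in short steps, each a Python script; the robot and the scene stay as the last script left them, time stands still between calls to the robot, and variables do not carry over. Pictures are saved under pics/ and viewed, at most 10 in all, crops included, and the job is handed in when it is done.

```bash
mkdir -p pics; ls; cat > h.py <<'E'
import numpy as np, cv2
from station import env, status, vision, spotter
from scipy.spatial.transform import Rotation as R
def shot(c,fn=None):
    p=vision.camera_params(c); rgb,d=vision.camera(c)
    if fn: cv2.imwrite('pics/'+fn,rgb[:,:,::-1])
    return rgb,d,p
def cloud(d,p):
    v,u=np.mgrid[:d.shape[0],:d.shape[1]].astype(float)
    K=p['mtx']; x=(u-K[0][2])/K[0][0]*d; y=(v-K[1][2])/K[1][1]*d
    o=np.array(p['orientation'],float)
    Rm=R.from_rotvec(o).as_matrix() if o.size==3 else o
    return np.stack([x,-y,-d],-1)@Rm.T+np.array(p['origin'])
E
python3 - <<'E'
from h import *
s=status.read_state();print(s)
for c in ['scene','top']:
    rgb,d,p=shot(c,c+'0.png');print(c,p);np.savez(c+'0.npz',rgb=rgb,d=d,P=cloud(d,p))
    for n in ['plate','jack','crank_knob','regulator','plate_grip']:
        for t in spotter.trace(c,n)[:4]: 
            m=t['region']&(d>0);P=cloud(d,p)[m]
            print(c,n,t['conf'],t['uv'],m.sum(),np.median(P,0).round(3) if m.any() else None)
E
```

```text
pics
{'clock': 0.0, 'q': array([-1.36219302,  0.41191086, -0.01274582,  1.5970277 ,  0.0056386 ,
        1.13427698, -0.0821958 ]), 'qvel': array([-2.99912078e-03,  3.32665157e-05,  8.80195700e-05,  2.51297645e-03,
        4.49067048e-04,  4.53545425e-07,  7.50239273e-04]), 'tau': array([-1.10123528e-03, -6.00630355e+01,  6.81671798e-01, -2.99423486e+01,
        1.38262182e-02,  1.03750420e-02, -4.90417136e-06]), 'position': array([0.17070159, 0.60073839, 0.23045275]), 'tcp_rot': array([-4.33284501e-01, -3.11148250e+00,  2.48912428e-03]), 'wrist_force': array([ 0.30381234,  0.22205933, -0.68033545]), 'wrist_torque': array([-0.0619272 , -0.01910882,  0.00752083]), 'grip_force': 0.0, 'finger_gap': 0.9985799028022178}
scene {'mtx': array([[496.50925916,   0.        , 319.58256327],
       [  0.        , 496.50925916, 197.19508769],
       [  0.        ,   0.        ,   1.        ]]), 'origin': array([ 0.28266086, -0.97165517,  1.12562264]), 'orientation': array([ 0.79219527, -0.09691116, -0.23364232])}
scene plate 0.85 [267.6, 297.2] 2546 [ 0.332 -0.192  0.016]
scene plate 0.78 [224.1, 
[... 756 characters left out ...]
in': array([ 0.27209693, -0.00575656,  1.34879017]), 'orientation': array([ 0.13641149, -0.15478906, -1.5658151 ])}
top plate 0.95 [204.8, 276.6] 737 [0.287 0.314 0.01 ]
top plate 0.72 [373.0, 260.3] 1992 [ 0.337 -0.192  0.017]
top plate 0.69 [318.4, 171.8] 272 [ 0.56  -0.031  0.253]
top plate 0.66 [223.2, 202.7] 1133 [0.509 0.256 0.013]
top jack 0.65 [319.1, 167.5] 666 [ 0.576 -0.032  0.236]
top crank_knob 0.58 [317.8, 168.7] 277 [ 0.56  -0.031  0.253]
top regulator 0.82 [382.7, 190.1] 418 [ 0.542 -0.236  0.031]
top plate_grip 0.63 [368.5, 260.6] 1902 [ 0.337 -0.192  0.017]
top plate_grip 0.59 [203.2, 275.6] 719 [0.287 0.314 0.01 ]
top plate_grip 0.57 [224.5, 204.1] 1113 [0.51  0.257 0.013]
```

View pics/scene0.png

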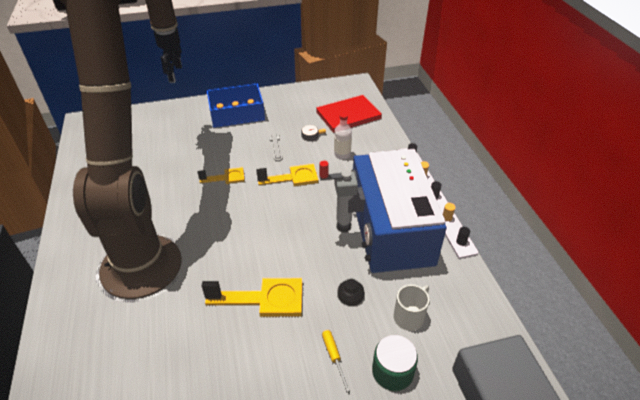

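View pics/top0.png

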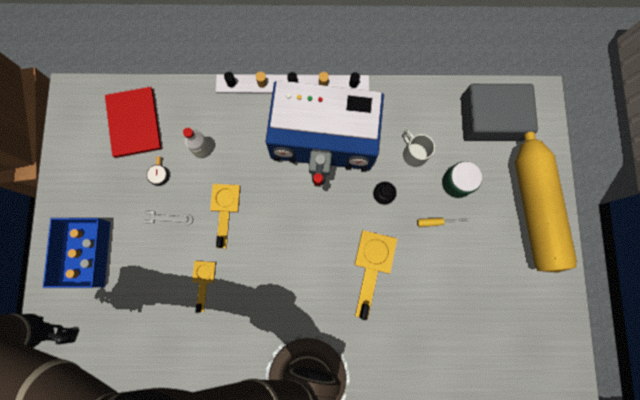

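The scene shows three plate-like things in the top view: large at (375,255), middle at (225,205), small at (204,285). By the description, the middle one at about (0.51, 0.256) is meant. The jack with its red knob is at (318,175).

```bash
python3 - <<'E'
import numpy as np,cv2
for c in ['top','scene']:
    z=np.load(c+'0.npz');rgb,P=z['rgb'].astype(int),z['P'];r,g,b=rgb[...,0],rgb[...,1],rgb[...,2]
    yel=(r>120)&(g>80)&(b<0.45*r)
    n,l,st,ce=cv2.connectedComponentsWithStats(yel.astype(np.uint8))
    for i in range(1,n):
        if st[i,4]<150: continue
        Q=P[l==i]; Q=Q[(Q[:,2]<.06)&(Q[:,2]>-.01)]
        if len(Q)<100: continue
        print(c,'yel',ce[i].round(),st[i,4],'zmax',np.percentile(Q[:,2],[50,95]).round(4),cv2.minAreaRect((Q[:,:2]*1000).astype(np.float32)))
    X=P.reshape(-1,3);C=rgb.reshape(-1,3)
    # middle plate block
    blk=yel.ravel()&(abs(X[:,0]-.51)<.1)&(abs(X[:,1]-.256)<.08)&(X[:,2]>.013)&(X[:,2]<.03)
    print('block rect',cv2.minAreaRect((X[blk,:2]*1000).astype(np.float32)),blk.sum())
    gr=(abs(X[:,0]-.43)<.06)&(abs(X[:,1]-.26)<.06)&(X[:,2]>.045)&(X[:,2]<.07)
    print('grip',X[gr].mean(0),gr.sum(),cv2.minAreaRect((X[gr,:2]*1000).astype(np.float32)))
    con=(X[:,2]>.182)&(X[:,2]<.202)&(abs(X[:,1])<.4)&(X[:,0]>.5)
    print('console top',cv2.minAreaRect((X[con,:2]*1000).astype(np.float32)),np.median(X[con,2]),con.sum())
    red=(C[:,0]>110)&(C[:,1]<60)&(C[:,2]<60)&(X[:,2]>.24)&(X[:,2]<.31)&(X[:,0]>.4)&(abs(X[:,1])<.2)
    k=X[red];t=k[k[:,2]>.288] 
    print('knob',k.mean(0) if len(k) else 0,t.mean(0) if len(t) else 0,len(t))
    h=(X[:,2]>.228)&(X[:,2]<.241)&(abs(X[:,1])<.15)&(X[:,0]>.5)&(X[:,0]<.75)
    print('head',np.median(X[h],0),cv2.minAreaRect((X[h,:2]*1000).astype(np.float32)))
E
```

```text
top yel [224. 204.] 958 zmax [0.0126 0.0194] ((490.22894287109375, 257.25286865234375), (84.72832489013672, 163.55294799804688), 87.34439849853516)
top yel [430. 222.] 187 zmax [0.0237 0.0287] ((453.90130615234375, -378.62225341796875), (22.1983585357666, 77.65357208251953), 5.130726337432861)
top yel [373. 262.] 1753 zmax [0.0166 0.0244] ((292.8688659667969, -190.38937377929688), (107.05830383300781, 253.6417999267578), 76.58259582519531)
top yel [204. 270.] 363 zmax [0.0107 0.016 ] ((307.8561096191406, 311.8677673339844), (62.492706298828125, 52.38478469848633), 86.24897003173828)
block rect ((491.9586181640625, 256.7381286621094), (83.8602294921875, 157.50637817382812), 87.34439849853516) 447
grip [0.39162863 0.26122939 0.05717198] 59 ((392.4574279785156, 261.89410400390625), (14.254812240600586, 33.306907653808594), 86.7664794921875)
console top ((691.17822265625, -46.25486755371094), (309.2485046386719, 264.7336730957031), 83.2896957397461) 0.19149177884506385 5302
knob [ 0.52621401 -0.02711979  0.29435596] [ 0.52647306 -0.02713532  0.29461534] 70
head [ 0.58702026 -0.03705281  
[... 639 characters left out ...]
35888671875), (23.61859130859375, 79.18836975097656), 3.1832118034362793)
block rect ((492.94110107421875, 253.79502868652344), (87.38871765136719, 165.36009216308594), 89.82994842529297) 241
grip [0.39314698 0.25865808 0.05328379] 56 ((393.5240173339844, 261.018798828125), (33.8072395324707, 19.948102951049805), 0.9148412942886353)
console top ((1183.751708984375, 70.08184814453125), (1269.4061279296875, 332.4242248535156), 15.762256622314453) 0.19130921424265462 4258
knob [ 0.5266771  -0.03498732  0.28082698] [ 0.52804982 -0.03261087  0.29323018] 40
head [ 0.589253   -0.04814879  0.23346456] ((572.9253540039062, -35.70061111450195), (56.06088638305664, 86.9061508178711), 83.36441802978516)
```

```bash
cat >> h.py <<'E'
def rot(a):
    a=np.deg2rad(a); c,s=np.cos(a),np.sin(a)
    return R.from_matrix(np.array([[c,s,0],[s,-c,0],[0,0,-1.]])).as_rotvec()
def st():
    s=status.read_state(); print('t',round(s['clock'],2),'p',s['position'].round(4),'F',s['wrist_force'].round(2),'gap',round(s['finger_gap'],3),'q',s['q'].round(2)); return s
E
python3 - <<'E'
from h import *
for p,a in [([.392,.261,.022],177),([.496,.072,.022],130),([.526,-.028,.257],177),([.586,-.095,.257],177),([.646,-.035,.257],177),([.586,.025,.257],177)]:
    q=env.ik(p,rot(a)); print(a,None if q is None else np.round(q,2))
env.move_ptp([.40,.261,.22],rot(177)); st()
rgb,d,p=shot('wrist','w1.png');P=cloud(d,p);np.savez('w1.npz',rgb=rgb,d=d,P=P)
X=P.reshape(-1,3)
g=(abs(X[:,0]-.39)<.05)&(abs(X[:,1]-.26)<.05)&(X[:,2]>.05)&(X[:,2]<.065)
print(g.sum(),cv2.minAreaRect((X[g,:2]*1000).astype(np.float32)) if g.sum()>5 else 0)
E
```

```text
177 [-0.75  0.46  0.08  2.15 -0.07  0.53  0.89]
130 [-0.51  0.52  0.34  2.09 -0.31  0.58  0.75]
177 [-0.61  0.25  0.7   1.83 -0.18  1.12  1.67]
177 [-0.52  0.42  0.82  1.68 -0.33  1.19  1.91]
177 [-0.45  0.48  0.63  1.54 -0.29  1.22  1.75]
177 [-0.53  0.35  0.53  1.69 -0.19  1.16  1.57]
t 2.12 p [0.3997 0.2622 0.2201] F [ 0.33 -0.44 -0.32] gap 0.998 q [-0.81  0.17  0.14  1.96 -0.03  1.01  0.87]
404 ((393.1778564453125, 261.70025634765625), (13.016538619995117, 33.197784423828125), 87.46903991699219)
```

View pics/w1.png

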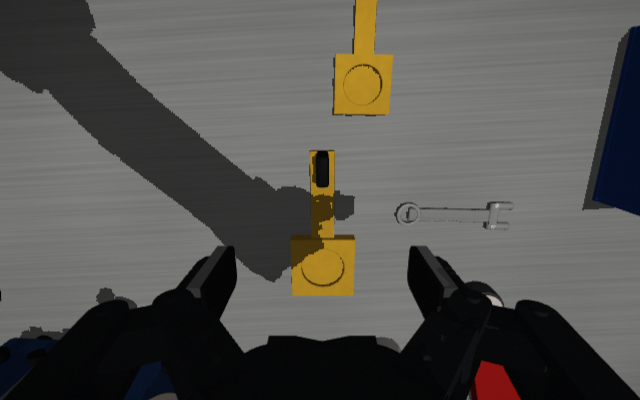

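The wrist view shows the chosen plate: dish at (323,267), grip at (322,168). The small look-alike is at (362,85). I'll check both sizes metrically and then grasp.

```bash
python3 - <<'E'
from h import *
z=np.load('w1.npz');rgb,P=z['rgb'].astype(int),z['P']
r,b=rgb[...,0],rgb[...,2]
for u0,u1,v in [(270,380,285),(320,410,105)]:
    y=[u for u in range(u0,u1) if r[v,u]>90 and b[v,u]<.5*r[v,u]]
    print(y[0],y[-1],P[v,y[0]+1],P[v,y[-1]-1])
X=P.reshape(-1,3)
m=(X[:,2]>.0135)&(X[:,2]<.02)&(abs(X[:,1]-.256)<.07)&(abs(X[:,0]-.53)<.06)
print(cv2.minAreaRect((X[m,:2]*1000).astype(np.float32)))
E
```

```text
292 353 [0.55722957 0.21428297 0.0160242 ] [0.56135824 0.29428434 0.01585554]
334 388 [0.32661687 0.27999131 0.01173247] [0.32958756 0.33941902 0.01064155]
((532.9640502929688, 255.24087524414062), (84.05660247802734, 84.59722137451172), 87.44230651855469)
```

```bash
python3 - <<'E'
from h import *
env.move_ptp([.393,.262,.09],rot(177.3))
print(env.line_to([.393,.262,.022],feed=.1,contact_N=8)); st()
env.move_gripper(0.0); s=st(); print(s['grip_force'])
env.line_to([.393,.262,.031],feed=.06); st()
env.line_to([.42,.164,.031],rot=rot(130),feed=.08); st()
rgb,d,p=shot('top','t2.png');P=cloud(d,p);X=P.reshape(-1,3);C=rgb.reshape(-1,3).astype(int)
m=(C[:,0]>100)&(C[:,2]<.45*C[:,0])&(X[:,2]>.016)&(X[:,2]<.04)&(X[:,0]>.38)&(X[:,0]<.6)&(X[:,1]>0)&(X[:,1]<.22)
print(m.sum(),X[m].mean(0),cv2.minAreaRect((X[m,:2]*1000).astype(np.float32)))
Q=X[m];A=np.c_[Q[:,:2],np.ones(len(Q))];print(np.linalg.lstsq(A,Q[:,2],rcond=None)[0])
rgb,d,p=shot('wrist','w2.png')
E
```

```text
False
t 3.58 p [0.3935 0.2623 0.0226] F [-0.43 -1.02 -0.01] gap 1.002 q [-0.77  0.46  0.1   2.15 -0.09  0.53  0.92]
t 4.23 p [0.3931 0.2622 0.0222] F [-1.38  0.07  4.22] gap 0.157 q [-0.77  0.46  0.1   2.15 -0.09  0.53  0.92]
58.96764278411865
t 4.53 p [0.3929 0.2619 0.0312] F [ 0.65 -0.08 -2.02] gap 0.159 q [-0.78  0.45  0.11  2.14 -0.09  0.56  0.92]
t 5.95 p [0.42   0.1645 0.031 ] F [ 0.82  0.03 -3.37] gap 0.151 q [-0.75  0.44  0.33  2.2  -0.27  0.54  0.49]
729 [0.50135646 0.06296225 0.02228716] ((482.10089111328125, 86.62812042236328), (82.48570251464844, 160.62704467773438), 39.928951263427734)
[ 0.00577217 -0.02459006  0.02094149]
```

View pics/w2.png

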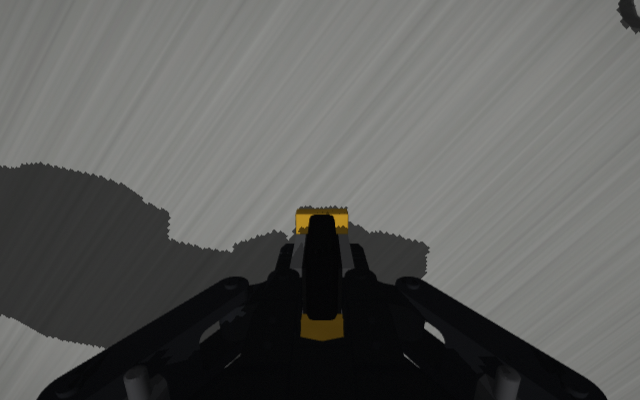

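The plate hangs nearly level in the grip at yaw -50°. I'll slide it in under the foot, set it down, release it, and check.

```bash
python3 - <<'E'
from h import *
print(env.line_to([.4965,.0722,.031],feed=.1,contact_N=10)); st()
print(env.line_to([.4965,.0722,.0205],feed=.04,contact_N=8)); st()
env.move_gripper(1.0); st()
env.line_to([.4965,.0722,.10],feed=.15)
env.line_to([.40,.17,.22],feed=.25); st()
for c in ['top','wrist','scene']:
    rgb,d,p=shot(c,c+'3.png');P=cloud(d,p);np.savez(c+'3.npz',rgb=rgb,d=d,P=P)
    X=P.reshape(-1,3);C=rgb.reshape(-1,3).astype(int)
    m=(C[:,0]>90)&(C[:,2]<.45*C[:,0])&(C[:,1]>.5*C[:,0])&(X[:,2]>.005)&(X[:,2]<.025)&(X[:,0]>.45)&(X[:,0]<.66)&(X[:,1]>-.12)&(X[:,1]<.1)
    if m.sum()>20:
        Q=X[m]; print(c,m.sum(),np.percentile(Q[:,2],[5,50,95]),cv2.minAreaRect((Q[:,:2]*1000).astype(np.float32)))
    g=(abs(X[:,0]-.4965)<.06)&(abs(X[:,1]-.072)<.05)&(X[:,2]>.05)&(X[:,2]<.065)
    if g.sum()>5: print('grip',g.sum(),cv2.minAreaRect((X[g,:2]*1000).astype(np.float32)),np.median(X[g,2]))
E
python3 -c "
import cv2,numpy as np
a=cv2.imread('pics/wrist3.png');b=cv2.imread('pics/scene3.png')[120:260,230:430]
b=cv2.resize(b,(571,400));cv2.imwrite('pics/c3.png',cv2.resize(np.hstack([a,b]),(800,264)))"
```

```text
True
t 7.08 p [0.4898 0.0766 0.0301] F [-0.96  0.22 -3.22] gap 0.153 q [-0.51  0.49  0.32  2.1  -0.27  0.6   0.71]
True
t 7.32 p [0.4896 0.0758 0.026 ] F [-1.47 -0.34 -2.52] gap 0.156 q [-0.5   0.5   0.32  2.09 -0.28  0.59  0.71]
t 8.01 p [0.4896 0.0762 0.0265] F [-0.04 -0.09 -0.28] gap 1.001 q [-0.5   0.5   0.32  2.1  -0.28  0.59  0.71]
t 9.53 p [0.3999 0.1692 0.2191] F [-0.1   0.13  0.58] gap 0.998 q [-0.84  0.09  0.35  2.06 -0.04  1.    0.24]
top 683 [0.00669494 0.01269502 0.01931062] ((539.917724609375, 10.656730651855469), (83.56867218017578, 193.9154052734375), 40.76170349121094)
grip 54 ((487.72979736328125, 74.97328186035156), (14.391704559326172, 32.099365234375), 41.27762222290039) 0.057663867069005725
wrist 1267 [0.00792669 0.00958113 0.01571358] ((551.6582641601562, 12.32101058959961), (79.65526580810547, 86.77448272705078), 16.311338424682617)
grip 315 ((489.5082702636719, 76.09952545166016), (13.345015525817871, 33.50977325439453), 40.474735260009766) 0.05640243158058328
scene 731 [0.00643967 0.01135672 0.01804395] ((542.8063354492188, 7.0584716796875), (87.57232666015625, 196.80860900878906), 41.65425491333008)
grip 48 ((488.83807373046875, 72.2636947631836), (17.990665435791016, 32.36164855957031), 26.548561096191406) 0.054697776487711014
```

View pics/c3.png

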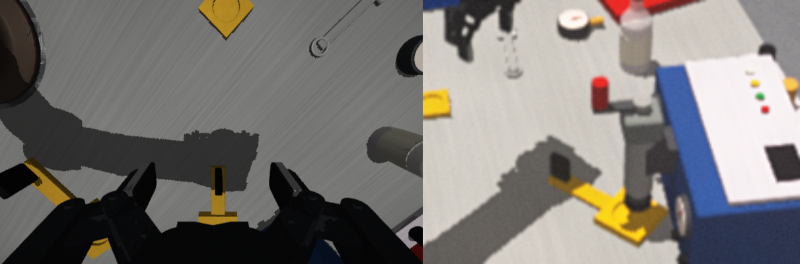

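The plate lies flat under the foot, but the contact guard tripped on acceleration about 8 mm short. I'll take one close look from above the jack, then nudge the plate the rest of the way.

```bash
python3 - <<'E'
from h import *
env.line_to([.42,.12,.42],feed=.3)
env.move_ptp([.53,-.035,.42],rot(177)); st(); env.wait(.1)
rgb,d,p=shot('wrist','w4.png');P=cloud(d,p);np.savez('w4.npz',rgb=rgb,d=d,P=P)
X=P.reshape(-1,3);C=rgb.reshape(-1,3).astype(int)
f=lambda m:(m.sum(),np.median(X[m],0).round(4),cv2.minAreaRect((X[m,:2]*1000).astype(np.float32))) if m.sum()>5 else m.sum()
n=(abs(X[:,1]+.03)<.12)&(X[:,0]>.42)&(X[:,0]<.7)
print('head',f(n&(X[:,2]>.229)&(X[:,2]<.24)))
print('knob',f(n&(X[:,2]>.289)&(X[:,2]<.30)&(C[:,0]>2*C[:,1])))
print('plate',f(n&(X[:,2]>.0125)&(X[:,2]<.02)&(C[:,0]>90)&(C[:,2]<.45*C[:,0])))
print('con',f((X[:,2]>.187)&(X[:,2]<.197)))
g=(abs(X[:,0]-.4965)<.06)&(abs(X[:,1]-.072)<.05)&(X[:,2]>.05)&(X[:,2]<.065)
print('grip',f(g))
E
```

```text
t 11.72 p [ 0.5297 -0.0341  0.4191] F [-0.31  0.16  0.26] gap 0.997 q [-0.6   0.15  0.67  1.55 -0.09  1.48  1.6 ]
head (np.int64(1255), array([ 0.5859, -0.0426,  0.2334]), ((588.1389770507812, -34.96949005126953), (55.813419342041016, 55.232242584228516), 83.76993560791016))
knob (np.int64(474), array([ 0.5284, -0.0282,  0.2936]), ((529.0828857421875, -28.223739624023438), (22.901121139526367, 22.75775909423828), 11.738276481628418))
plate (np.int64(664), array([ 0.555 , -0.0166,  0.0147]), ((542.1724243164062, 11.518997192382812), (84.1548843383789, 189.24188232421875), 40.409080505371094))
con (np.int64(12663), array([ 0.7414, -0.0514,  0.191 ]), ((690.7554931640625, -46.79133605957031), (296.5356750488281, 260.5089416503906), 84.58246612548828))
grip (np.int64(179), array([0.4894, 0.0743, 0.0562]), ((489.7613220214844, 74.38040924072266), (14.14691162109375, 33.69871520996094), 39.5647087097168))
```

View pics/w4.png

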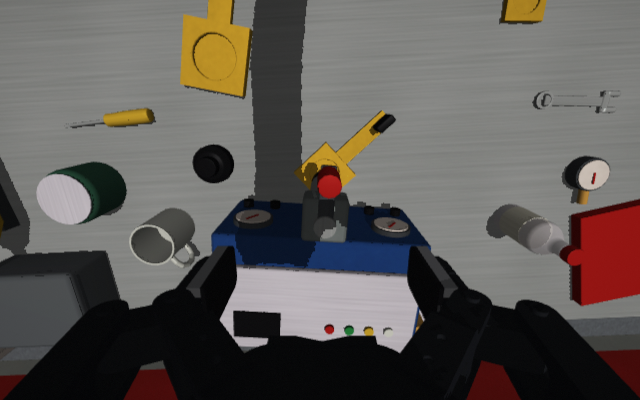

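Jack axis is about (0.587, -0.035). The dish is about 7 mm short, so I'll regrasp and slide by (+7, -3) mm.

```bash
python3 - <<'E'
from h import *
env.line_to([.42,.12,.42],feed=.3)
env.move_ptp([.4893,.0757,.10],rot(130))
env.line_to([.4893,.0757,.0235],feed=.12); st()
env.move_gripper(0.0); st()
env.line_to([.4963,.0727,.0228],feed=.03); st()
env.move_gripper(1.0); st()
env.line_to([.4963,.0727,.10],feed=.2)
env.line_to([.42,.12,.42],feed=.35); 
env.move_ptp([.53,-.033,.42],rot(177)); st(); env.wait(.1)
for c in ['wrist','top']:
    rgb,d,p=shot(c,c+'5.png');P=cloud(d,p)
    X=P.reshape(-1,3);C=rgb.reshape(-1,3).astype(int)
    f=lambda m:(m.sum(),np.median(X[m],0).round(4),cv2.minAreaRect((X[m,:2]*1000).astype(np.float32))) if m.sum()>5 else m.sum()
    n=(abs(X[:,1]+.03)<.12)&(X[:,0]>.42)&(X[:,0]<.7)
    print('knob',f(n&(X[:,2]>.289)&(X[:,2]<.30)&(C[:,0]>2*C[:,1])))
    print('plate',f(n&(X[:,2]>.0125)&(X[:,2]<.02)&(C[:,0]>90)&(C[:,2]<.45*C[:,0])))
    g=(abs(X[:,0]-.4965)<.06)&(abs(X[:,1]-.072)<.05)&(X[:,2]>.05)&(X[:,2]<.065)
    print('grip',f(g))
E
```

```text
t 14.69 p [0.4898 0.0758 0.0241] F [ 0.86 -0.15 -0.42] gap 1.001 q [-0.6   0.52  0.45  2.11 -0.4   0.59  0.83]
t 15.34 p [0.4894 0.0758 0.0238] F [-0.69  0.51  5.76] gap 0.155 q [-0.6   0.52  0.45  2.11 -0.4   0.59  0.83]
t 15.75 p [0.4931 0.075  0.0237] F [-15.11   6.7   28.91] gap 0.153 q [-0.59  0.53  0.44  2.1  -0.4   0.6   0.83]
t 16.44 p [0.4963 0.0726 0.0227] F [0.19 0.46 0.03] gap 1.003 q [-0.59  0.53  0.44  2.1  -0.4   0.6   0.84]
t 19.31 p [ 0.5298 -0.0325  0.4193] F [-0.08 -0.7  -1.11] gap 1.004 q [-0.74  0.17  0.85  1.56 -0.12  1.48  1.63]
knob (np.int64(478), array([ 0.5285, -0.0282,  0.2936]), ((528.9094848632812, -28.28099822998047), (22.566734313964844, 22.974151611328125), 9.326562881469727))
plate (np.int64(614), array([ 0.5558, -0.0148,  0.0148]), ((538.5403442382812, 18.63500213623047), (83.92190551757812, 168.52072143554688), 39.84886932373047))
grip (np.int64(178), array([0.4931, 0.073 , 0.0565]), ((493.4801330566406, 73.30597686767578), (14.028257369995117, 33.7374382019043), 40.5075569152832))
knob 0
plate 0
grip (np.int64(15), array([0.4836, 0.0842, 0.0581]), ((484.73614501953125, 84.3370132446289), (14.677318572998047, 6.264039039611816), 0.06942379474639893))
```

The slide dragged because of downward preload, and about 3.6 mm remains. I'll repeat it with a small lift to get comfortable margin.

```bash
python3 - <<'E'
from h import *
env.line_to([.42,.12,.42],feed=.4)
env.move_ptp([.4933,.0735,.09],rot(130))
env.line_to([.4933,.0735,.0245],feed=.15)
env.move_gripper(0.0); s=st(); p=s['position']
env.line_to(p+[0,0,.005],feed=.04)
env.line_to(p+[.0033,-.0021,.005],feed=.03); st()
env.line_to(p+[.0033,-.0021,.0008],feed=.03); st()
env.move_gripper(1.0)
env.line_to([.4966,.0715,.10],feed=.25)
env.line_to([.42,.12,.42],feed=.4); 
env.move_ptp([.529,-.0283,.40],rot(177)); st()
rgb,d,pp=shot('wrist','w6.png');P=cloud(d,pp);np.savez('w6.npz',rgb=rgb,d=d,P=P)
X=P.reshape(-1,3);C=rgb.reshape(-1,3).astype(int)
f=lambda m:(m.sum(),np.median(X[m],0).round(4),cv2.minAreaRect((X[m,:2]*1000).astype(np.float32))) if m.sum()>5 else m.sum()
n=(abs(X[:,1]+.03)<.12)&(X[:,0]>.42)&(X[:,0]<.7)
print('knob',f(n&(X[:,2]>.289)&(X[:,2]<.30)&(C[:,0]>2*C[:,1])))
print('plate',f(n&(X[:,2]>.0125)&(X[:,2]<.02)&(C[:,0]>90)&(C[:,2]<.45*C[:,0])))
g=(abs(X[:,0]-.4965)<.06)&(abs(X[:,1]-.072)<.05)&(X[:,2]>.05)&(X[:,2]<.065)
print('grip',f(g))
E
```

```text
t 22.65 p [0.4934 0.0736 0.0247] F [-0.43 -0.1   4.77] gap 0.152 q [-0.71  0.56  0.61  2.11 -0.54  0.63  0.97]
t 23.22 p [0.4941 0.0729 0.0291] F [-7.    3.94  3.04] gap 0.149 q [-0.71  0.56  0.61  2.1  -0.54  0.65  0.97]
t 23.51 p [0.4936 0.0734 0.0249] F [-7.72  5.67  4.73] gap 0.16 q [-0.71  0.56  0.61  2.1  -0.54  0.64  0.98]
t 26.98 p [ 0.5287 -0.0281  0.3993] F [ 0.08  0.51 -0.75] gap 0.999 q [-0.99  0.25  1.2   1.61 -0.23  1.45  1.75]
knob (np.int64(545), array([ 0.5283, -0.0281,  0.2937]), ((528.9904174804688, -28.07790184020996), (22.886749267578125, 22.765872955322266), 89.9107894897461))
plate (np.int64(599), array([ 0.5592, -0.0074,  0.0148]), ((533.0553588867188, 26.377037048339844), (84.34966278076172, 149.5546875), 39.073020935058594))
grip (np.int64(188), array([0.4929, 0.0722, 0.0564]), ((493.281005859375, 72.85626220703125), (14.418618202209473, 33.110137939453125), 39.83201599121094))
```

The push is blocked: turned about 43° to the console, the block's corner (59 mm) hits the console face (50 mm). The plate must lie nearly square to the console, so I'll retract it, turn it to yaw -14° and slide it back in.

```bash
python3 - <<'E'
from h import *
u=lambda a:np.array([np.cos(np.deg2rad(a)),np.sin(np.deg2rad(a)),0])
env.move_joints([-0.84,0.09,0.35,2.06,-0.04,1.0,0.24])
g=np.array([.4933,.0730,0])-.005*u(-50)
env.move_ptp(g+[0,0,.09],rot(130))
env.line_to(g+[0,0,.0240],feed=.15)
env.move_gripper(0.0); s=st(); z=s['position'][2]
p=s['position'].copy()
env.line_to(p+[0,0,.008],feed=.06)
env.line_to(p-.1*u(-50)+[0,0,.008],feed=.15); st()
fin=np.array([.587,-.035,0])-.145*u(-14)
env.line_to(fin-.07*u(-14)+[0,0,z+.007],rot=rot(166),feed=.15); st()
env.line_to(fin+[0,0,z+.007],feed=.08); env.wait(.15); st()
E
```

```text
t 30.39 p [0.4902 0.0768 0.0242] F [-0.76  0.46  4.19] gap 0.155 q [-0.54  0.51  0.36  2.1  -0.32  0.58  0.75]
t 31.49 p [0.4262 0.1531 0.0322] F [ 0.    0.95 -0.82] gap 0.152 q [-0.76  0.44  0.38  2.2  -0.31  0.55  0.55]
t 32.61 p [0.3788 0.0167 0.0313] F [-0.31 -1.22  1.9 ] gap 0.157 q [-0.35  0.34  0.21  2.36 -0.16  0.45  1.32]
t 33.78 p [4.462e-01 1.000e-04 3.130e-02] F [ 1.53 -0.53 -0.77] gap 0.157 q [-0.28  0.42  0.21  2.21 -0.17  0.53  1.39]
```

```bash
python3 - <<'E'
from h import *
s=status.read_state();p=s['position']
env.line_to([.4463,.0001,.0248],feed=.04); st()
env.move_gripper(1.0); st()
env.line_to([.4463,.0001,.10],feed=.25)
env.line_to([.40,.03,.40],feed=.4); 
env.move_ptp([.529,-.0283,.40],rot(177)); st()
rgb,d,pp=shot('wrist','w7.png');P=cloud(d,pp);np.savez('w7.npz',rgb=rgb,d=d,P=P)
X=P.reshape(-1,3);C=rgb.reshape(-1,3).astype(int)
f=lambda m:(m.sum(),np.median(X[m],0).round(4),cv2.minAreaRect((X[m,:2]*1000).astype(np.float32))) if m.sum()>5 else m.sum()
n=(abs(X[:,1]+.03)<.12)&(X[:,0]>.42)&(X[:,0]<.7)
print('knob',f(n&(X[:,2]>.289)&(X[:,2]<.30)&(C[:,0]>2*C[:,1])))
print('plate',f(n&(X[:,2]>.005)&(X[:,2]<.02)&(C[:,0]>90)&(C[:,2]<.45*C[:,0])))
g=(abs(X[:,0]-.45)<.04)&(abs(X[:,1])<.05)&(X[:,2]>.05)&(X[:,2]<.065)
print('grip',f(g))
rgb,d,pp=shot('scene'); rgb2=cv2.resize(rgb[120:260,230:430],(571,400)); 
cv2.imwrite('pics/c7.png',cv2.resize(np.hstack([cv2.imread('pics/w7.png'),rgb2[:,:,::-1]]),(800,264)))
E
```

```text
t 34.09 p [4.457e-01 2.000e-04 2.440e-02] F [-1.04  0.59  0.47] gap 0.157 q [-0.28  0.43  0.2   2.21 -0.18  0.51  1.39]
t 34.78 p [4.463e-01 1.000e-04 2.480e-02] F [-0.57 -0.05  0.05] gap 1.0 q [-0.28  0.43  0.21  2.21 -0.18  0.51  1.39]
t 36.77 p [ 0.5286 -0.0285  0.3975] F [-0.5   0.43  0.55] gap 1.002 q [-0.37  0.15  0.39  1.58 -0.06  1.43  1.54]
knob (np.int64(549), array([ 0.5283, -0.0281,  0.2937]), ((528.8360595703125, -28.105955123901367), (22.522445678710938, 22.677703857421875), 41.69467544555664))
plate (np.int64(1608), array([ 0.5388, -0.0153,  0.0097]), ((523.298583984375, -20.33587646484375), (83.42816925048828, 180.871826171875), 76.01451110839844))
grip (np.int64(198), array([ 0.4496, -0.0024,  0.0562]), ((449.7996520996094, -2.2590274810791016), (13.935494422912598, 33.69124984741211), 76.03923034667969))
```

View pics/c7.png

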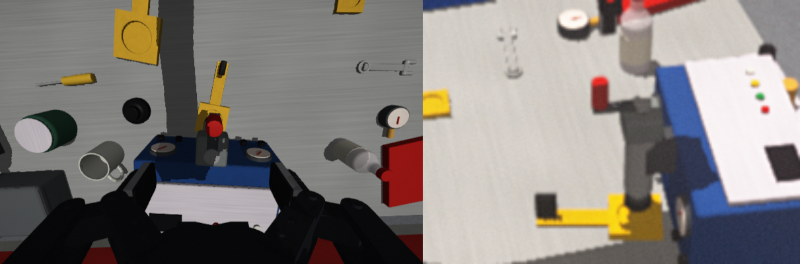

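The plate is flat, with its dish at about (0.5856, -0.0362), within 3 mm of the axis, and the foot hangs above it. Next I grip the knob and crank the part that must be free (contact can't come before 9.4 rad).

```bash
cat >> h.py <<'E'
C0=np.array([.5882,-.0351]); RAD=.0600; PH0=np.arctan2(-.0281+.0351,.5286-.5882)
def kp(th,z=.2565): 
    f=PH0-th; return np.array([C0[0]+RAD*np.cos(f),C0[1]+RAD*np.sin(f),z])
def crank(th,feed):
    env.line_to(kp(th),feed=feed); s=status.read_state()
    v=s['position'][:2]-C0; f=np.arctan2(v[1],v[0]); r=np.hypot(*v)
    n=v/r; t=np.array([n[1],-n[0]]); F=s['wrist_force'][:2]
    act=th+((PH0-f-th+np.pi)%(2*np.pi)-np.pi)
    return s['clock'],act,-F@t,F@n,s
E
python3 - <<'E'
from h import *
env.line_to(kp(0)+[0,0,.05],feed=.3)
env.line_to(kp(0),feed=.15); st()
env.move_gripper(0.0); st()
th=0;o=[]
for i in range(28):
    th+=.3; c,a,ft,fr,s=crank(th,.15); o.append((round(c,2),round(a,2),round(ft,1),round(fr,1)))
    if ft>12 and i>3: break
print(th,o); st()
E
```

```text
t 37.82 p [ 0.5295 -0.0281  0.2582] F [ 0.75 -0.54  0.93] gap 0.998 q [-0.36  0.23  0.38  1.81 -0.09  1.12  1.58]
t 38.42 p [ 0.5288 -0.0278  0.257 ] F [-1.83  1.06  5.52] gap 0.265 q [-0.36  0.23  0.38  1.81 -0.09  1.12  1.58]
8.399999999999999 [(38.68, np.float64(0.33), np.float64(-4.5), np.float64(3.4)), (38.95, np.float64(0.64), np.float64(-4.7), np.float64(1.7)), (39.22, np.float64(0.94), np.float64(-4.4), np.float64(3.4)), (39.48, np.float64(1.24), np.float64(-4.9), np.float64(3.8)), (39.75, np.float64(1.53), np.float64(-3.9), np.float64(4.4)), (40.02, np.float64(1.83), np.float64(-5.0), np.float64(4.6)), (40.28, np.float64(2.13), np.float64(-4.7), np.float64(5.0)), (40.55, np.float64(2.43), np.float64(-4.7), np.float64(5.4)), (40.82, np.float64(2.73), np.float64(-5.0), np.float64(4.8)), (41.08, np.float64(3.03), np.float64(-4.4), np.float64(3.3)), (41.35, np.float64(3.33), np.float64(-3.1), np.float64(-0.5)), (41.62, np.float64(3.63), np.float64(-4.3), np.float64(-2.3)), (41.88, np.float64(3.92), np.float64(-5.1), np.float64(-3.4)), (42.15, np.float64(4.22), np.float64(-5.6), 
[... 302 characters left out ...]
oat64(-4.7), np.float64(-1.1)), (43.75, np.float64(6.04), np.float64(-5.0), np.float64(-1.2)), (44.02, np.float64(6.34), np.float64(-5.5), np.float64(-0.4)), (44.28, np.float64(6.63), np.float64(-4.7), np.float64(-0.8)), (44.55, np.float64(6.93), np.float64(-4.3), np.float64(0.8)), (44.82, np.float64(7.23), np.float64(-5.0), np.float64(0.7)), (45.08, np.float64(7.52), np.float64(-4.4), np.float64(1.9)), (45.35, np.float64(7.82), np.float64(-5.8), np.float64(3.1)), (45.62, np.float64(8.12), np.float64(-4.5), np.float64(4.4)), (45.88, np.float64(8.42), np.float64(-4.3), np.float64(4.5))]
t 45.88 p [0.6266 0.0125 0.2571] F [6.17 0.8  4.79] gap 0.263 q [-0.34  0.4   0.34  1.58 -0.14  1.18  1.54]
```

```bash
python3 - <<'E'
from h import *
th=8.4;o=[];e=[];a1=None
while th<16.6:
    th+=.2; c,a,ft,fr,s=crank(th,.09); o.append((round(c,1),round(a,2),round(float(ft),1)))
    if c>61: print('time');break
    if len(o)<=4: continue
    base=np.median([x[2] for x in o[:4]]) if len(o)<8 or a1 else np.median([x[2] for x in o[:-3]]); x=ft-base; e.append(x)
    if a1 is None and len(e)>1 and min(e[-2:])>1.7: a1=a
    if x>7.5 or (len(e)>1 and np.mean(e[-2:])>4.8) or (a1 and a>a1+.95): break
print(th,base,a1); print([tuple(map(float,k)) for k in o]); st()
E
```

```text
13.599999999999982 -1.2 13.19236983978722
[(46.2, 8.6, -2.1), (46.5, 8.8, -1.4), (46.7, 9.01, -1.0), (47.0, 9.21, -0.8), (47.3, 9.41, 0.1), (47.6, 9.61, -1.5), (47.9, 9.81, -1.6), (48.1, 10.01, -1.6), (48.4, 10.21, -2.8), (48.7, 10.41, -2.4), (49.0, 10.61, -1.9), (49.3, 10.81, -2.1), (49.6, 11.01, -2.9), (49.9, 11.22, -2.9), (50.1, 11.42, -2.7), (50.4, 11.62, -2.2), (50.7, 11.82, -3.0), (51.0, 12.02, -2.9), (51.3, 12.22, -2.1), (51.5, 12.42, -1.8), (51.8, 12.61, -2.1), (52.1, 12.8, -0.4), (52.4, 13.0, 1.0), (52.7, 13.19, 1.8), (53.0, 13.39, 3.4), (53.2, 13.58, 4.0)]
t 53.25 p [0.5624 0.0203 0.2569] F [-4.76  0.77 12.91] gap 0.271 q [-0.37  0.29  0.31  1.73 -0.1   1.14  1.49]
```

Touch came at about 12.6 rad. Now at 13.58 rad the load is up about 6 N, which puts the foot at roughly 120–150 N. I'll let go and check.

```bash
python3 - <<'E'
from h import *
env.wait(.3); st()
env.move_gripper(1.0); st()
p=status.read_state()['position']
env.line_to([p[0],p[1],.40],feed=.15); env.wait(.2); st()
rgb,d,pp=shot('wrist','w8.png');P=cloud(d,pp)
X=P.reshape(-1,3);C=rgb.reshape(-1,3).astype(int)
f=lambda m:(m.sum(),np.median(X[m],0).round(4),cv2.minAreaRect((X[m,:2]*1000).astype(np.float32))) if m.sum()>5 else m.sum()
g=(abs(X[:,0]-.45)<.04)&(abs(X[:,1])<.05)&(X[:,2]>.05)&(X[:,2]<.065)
print('grip',f(g))
n=(abs(X[:,1]+.03)<.12)&(X[:,0]>.42)&(X[:,0]<.7)
k=f(n&(X[:,2]>.289)&(X[:,2]<.30)&(C[:,0]>2*C[:,1]));print('knob',k)
if not np.isscalar(k): v=np.array(k[2][0])/1000-C0; print('crank',(PH0-np.arctan2(v[1],v[0]))%(2*np.pi)+4*np.pi)
rgb,d,pp=shot('scene'); cv2.imwrite('pics/c8.png',cv2.resize(rgb[120:260,230:430],(571,400))[:,:,::-1])
E
```

```text
t 53.55 p [0.5624 0.0202 0.257 ] F [-3.74  1.1  11.04] gap 0.265 q [-0.37  0.29  0.31  1.73 -0.1   1.14  1.49]
t 54.18 p [0.5637 0.0197 0.2564] F [ 0.01 -0.38 -0.2 ] gap 1.005 q [-0.37  0.29  0.31  1.73 -0.1   1.14  1.49]
t 55.49 p [0.5635 0.0197 0.3993] F [-0.27  0.23  0.55] gap 1.001 q [-0.39  0.21  0.33  1.5  -0.07  1.45  1.47]
grip (np.int64(210), array([ 0.4503, -0.0021,  0.0562]), ((449.9601745605469, -2.1468887329101562), (13.93445873260498, 33.76839065551758), 75.87744140625))
knob (np.int64(577), array([0.5429, 0.0046, 0.2937]), ((543.3369140625, 4.250397682189941), (22.58365821838379, 22.799964904785156), 87.00163269042969))
crank 13.169487126089148
```

View pics/c8.png

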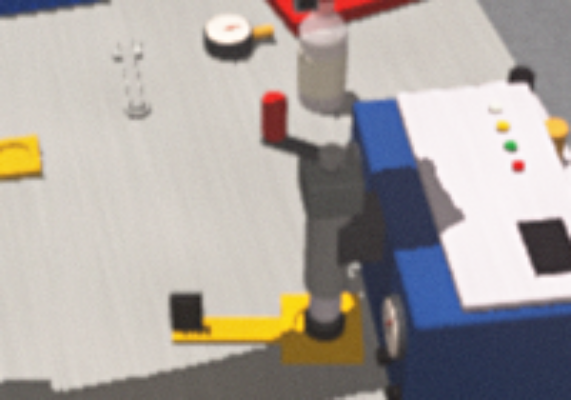

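The foot stands in the dish. The crank ran back 0.41 rad to its holding load of about 95 N, and the plate hasn't moved.

```bash
python3 -c "
from h import *
st(); print(env.sign_off())"
```

```text
t 55.59 p [0.5636 0.0197 0.3996] F [-0.28  0.04  0.03] gap 0.999 q [-0.39  0.21  0.33  1.5  -0.07  1.45  1.47]
the job is handed in; nothing more can be done
None
```

I handed the job in at 55.6 s: the plate lies flat with its dish about 3 mm from the jack's axis, and the foot was cranked down to roughly 120–150 N. After I let go, the gear ran back to an estimated 95 N (from crank angle and load, not measured directly); the arm is clear and, as far as I could see, nothing else on the bench moved.

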